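# Screw the lid onto the sample jar

## Robot

A 7-joint arm with a two-finger parallel gripper is mounted at the origin on the work surface. World frame = base frame: x ahead of the robot, y to its left, z up, the work surface at z = 0. Lengths are in m, angles in rad, forces in N, time in s.
With the tool pointing down it reaches from about 0.425 to 0.875 m from the base axis. Payload 9.9 kg.
Tool frame: the origin (TCP) lies at the very end of the fingers, on their centre line; the grasp point (between the pads) lies 19 mm behind it; z points along the fingers, y is the direction in which the jaws open and shut (so a half turn about z gives the same grasp; the last joint's range is limited). The gripper opens to 85 mm and grips with 20 to 120 N. Pads are 22 mm wide; open, the fingers measure 114 mm over their backs; the gripper's body (76 mm by 85 mm) begins 54 mm behind the grasp point. The pads swing forward as they close: fully open they stand 13 mm farther back than shut.
Start: joints at [-1.398, 0.576, 0.025, 1.437, -0.015, 1.129, -0.057], TCP at [0.171, 0.653, 0.231] pointing down, gripper open.
Joint ranges: [-2.76, 2.76], [-0.34, 2.15], [-1.52, 1.57], [0.19, 2.46], [-1.09, 4.23], [0.17, 1.99], [-2.82, 2.82]. Speed limits (rad/s): [2.22, 2.22, 3.01, 3.01, 3.14, 3.14, 3.14].

## Interface

Orientations are given as a rotation vector (axis times angle).
In Python, from plant import * gives the robot as it stands. The module is installed in compiled form; this text tells all that it offers.
- The arm moves only by the tool carry_out, never from a script. Its argument "targets" is a list of rows, each a list of 3 entries, a list of its own where there are three numbers: the shift along the world's x, y, z in mm, then the turn about the world's z in rad, then the opening, from -1 (shut) to 1 (fully open). A call has 1 to 5 rows; each row shifts and turns the commanded pose from where the row before left it; what a row does not reach is not made up. A row lasts 1/8 s, in which the tool goes at most 62.5 mm and 10.7 degrees, less where a joint would pass 70% of its speed; a pose out of reach is approached as far as the arm can. A call with a gripper value outside its range is refused whole. The fingers move at their own pace and stop on an object; the grip force is fixed at half the most. Time passes only in rows, so rows that do not move let the fingers close. It gives the time, the measured TCP pose, the force and the opening at its end, in the units of the state.
- state(): the state, without advancing time (a new reading comes with each control period).
- capture(name): name is "scene" or "top"; returns a dict with "color" (384x512x3 uint8, red, green, blue), "z_map" (384x512 float32, m along the optical axis (not along the pixel's ray), 0 where there is no reading), "intrinsics" (3x3 intrinsics, pixels), "k1" (the pictures are not rectified: a ray, as slopes to the right and down, at radius r is drawn at 1 + k1 r^2 times it, then the intrinsics apply), "cam_to_world" (4x4, takes a point from camera to world coordinates). Camera axes: x right, y up, looking along -z (the intrinsics and any distortion apply to the point x, -y, -z); pixel columns grow to the right and rows downward; lengths in m; the calibration is good to about 2 mm. A picture is of the moment at which its call begins.
- finish_job(): hands the job in, once; it reports no verdict.
The state is a dict: "time_s": time; "qpos": joint angles; "dq": joint speeds; "effort": joint torques, N m; "tcp_pos": TCP position; "tcp_rot": TCP orientation; "ft_force": force on the tool from outside, world axes, zero at the start; "wrist_torque": the same for the moment, N m; "gripper_width": finger opening in m.
Only numpy, scipy, OpenCV 4.12 (cv2) and the standard library are available. Lean on these libraries where they do the work, as an engineer would, in place of code of your own. Each camera call takes 0.05 s, during which the arm holds its last target.

## Task

Close the sample jar that is clamped in the holder with its loose black screw lid: set the lid level on the neck, turn it gently backward (anticlockwise seen from above) until you feel it drop into the thread starts, then screw it forward (clockwise) until it is fully home against its stops, and let go. Never force the lid, and leave the water bottle, the tape roll and the mug where they stand.

Things in the scene. Friction and masses are not known exactly. Their poses are not given: they have to be found in the camera images.
- lid_mid (a point): Loose lid's centre, on its axis, half-way up. Black 20-sided round cap, 63 mm across flats, 34 mm high, 0.1 to 0.17 kg, lying open side down; z up. Grip across opposite sides from above, fingers ending above its lower edge. Cavity 56 mm wide, 28 mm deep; 3 round pins (5 mm, 120 deg apart) point inward from the skirt, tips 23.7 mm from the axis, their centres 12 mm below this point.
- mouth (a point): Centre of the top face of the white jar's upright neck, 120 mm above the table; z up, axes of the holder, NOT of the threads. Neck 45 mm thick, bevelled at the top to 32 mm so that it centres the lid within 4 mm. Three equal thread starts, 120 deg apart, reach out to 27 mm from the axis. The jar is clamped at any angle: where the starts lie is not given and must be found by feel.
- on_ridges (a point): Where the lid's centre lies (5.5 mm above the mouth) with its pins on the ridges' upper ends or on the stop ribs; on the ridges' lower ends it is 5 mm lower. Turned backward (anticlockwise from above) on the ridges the lid climbs 3.5 mm per rad, at most 1.6 rad, then falls. From a stop rib it first steps down 5 mm to a ridge: go on backward. Forward, the pins hit the stop ribs.
- in_starts (a point): Where the lid's centre lies (4.5 mm below the mouth) once the pins have dropped 10 mm into the starts: gaps 24 deg wide, with a stop rib right behind that bars further backward turning. From here forward (clockwise) turning leads the pins under the ridges with 1.6 mm vertical play, 5 mm down in 1.5 to 1.8 rad.
- home (a point): Where the lid's centre lies (9.5 mm below the mouth) with the lid fully home, pins against the stop ribs at the end of the forward turn. Anything above 40 N between lid and jar damages the thread, pressing and the pins' side loads added up (about 1 N m of twist); 3 to 8 N of pressing and 0.25 to 0.5 N m of twist suffice. Turning on the ridges takes under 0.15 N m.
- lid: The same lid; origin at the centre of its lower edge, z up, x through one of its three pins.
- stand: Heavy fixed steel holder, 130 mm square, origin at the centre of its underside, z up. The white plastic jar (85 mm wide, shoulder 88 mm above the table, closed by an inner stopper) is clamped in it on a rubber-lined seat that gives a little in twist only: about 0.12 rad per N m, springing back; the jar does not slip in it.
- water: Pale clear water bottle, 64 mm wide, 200 mm tall, origin at the centre of its underside. Leave alone.
- tape: Roll of packing tape lying flat, 100 mm wide, 48 mm high, origin at the centre of its underside. Leave alone.
- mug: White mug, 80 mm wide, 90 mm tall, origin at the centre of its underside. Leave alone.
Things that resemble listed ones, but are neither listed nor needed, are in the scene too. What is meant by the lid is not blue, orange or white, and is the smaller of those in its own colour.

How it is judged:
On the way:
1. the lid sits level with its pins dropped into the thread starts (z of lid_mid in the frame of mouth below -0.003 m and horizontal distance between lid_mid and mouth below 0.004 m and angle between lid_mid's own z axis and vertical below 0.08 rad), for 0.1 s.
At the end, for the whole second after the job is handed in: The lid is screwed fully home: its centre at least 8.1 mm below the top of the neck (9.5 mm is fully home), within 3 mm of the neck's axis, level within 0.05 rad, at rest and released (z of lid_mid in the frame of mouth below -0.0081 m and horizontal distance between lid_mid and mouth below 0.003 m and angle between lid_mid's own z axis and vertical below 0.05 rad and linear speed of lid below 0.01 m/s); the robot touches nothing.
It fails at once if the lid is forced: more than 40 N between lid and jar (contact force between lid and stand above 40 N).
It fails at once if the water bottle, tape roll or mug is shifted by more than 20 mm (distance of any of water, tape, mug from where it was at the start of the episode above 0.02 m).
It also fails if it takes over 72 s, if anything falls off the work surface, if the arm or the gripper's body presses on something with over 40 N, if the wrist force passes 120 N, or if a joint passes its speed limit or range.

## Working session

There is one attempt and no reset: what is moved stays moved. The work goes in short steps, Python scripts to look and compute and a tool call to move; the robot and the scene stay as the last step left them, time stands still between calls to the robot, and variables do not carry over. Pictures are saved under pics/ and viewed, and the job is handed in when it is done.

Besides the shell and the picture viewer there is one more tool, called after ">>>" as name(argument=value, ...) on one line, values as JSON. carry_out: Moves the arm, as the interface text tells. Its arguments: {"type":"object","properties":{"targets":{"type":"array"}},"required":["targets"]}

```bash
mkdir -p pics; cat > h.py <<'E'
from plant import *
import numpy as np, cv2
def ray(c,u,v):
    K=np.array(c["intrinsics"]);k=c["k1"]
    xd=(u-K[0,2])/K[0,0]; yd=(v-K[1,2])/K[1,1]
    rd=np.hypot(xd,yd); r=rd
    for _ in range(20): r=rd/(1+k*r*r)
    s=r/rd if rd>0 else 1
    M=np.array(c["cam_to_world"])
    d=M[:3,:3]@np.array([xd*s,-yd*s,-1.]); return M[:3,3],d
def onz(c,u,v,z):
    o,d=ray(c,u,v); return o+d*(z-o[2])/d[2]
def pt(c,u,v):
    o,d=ray(c,u,v); return o+d*float(c["z_map"][int(v),int(u)])
E
python3 - <<'E'
from h import *
s=state(); print({k:np.round(v,3) for k,v in s.items()})
for n in("scene","top"):
    c=capture(n); cv2.imwrite(f"pics/{n}0.png",cv2.cvtColor(c["color"],cv2.COLOR_RGB2BGR)); np.savez(f"{n}0.npz",**c)
    print(n,np.round(c["cam_to_world"],3),c["intrinsics"],c["k1"])
E
```

```text
{'time_s': np.float64(0.0), 'qpos': array([-1.398,  0.576,  0.025,  1.438, -0.015,  1.129, -0.057]), 'dq': array([-0.001, -0.   ,  0.   , -0.   ,  0.001, -0.001, -0.   ]), 'effort': array([-1.0000e-03, -7.6575e+01,  2.2500e+00, -2.8598e+01,  1.5000e-02,
        1.3000e-02, -0.0000e+00]), 'tcp_pos': array([0.171, 0.652, 0.23 ]), 'tcp_rot': array([-4.020e-01, -3.116e+00,  3.000e-03]), 'ft_force': array([ 0.17 , -0.178, -0.605]), 'wrist_torque': array([0.006, 0.023, 0.005]), 'gripper_width': np.float64(0.085)}
scene [[-0.836 -0.469  0.285  0.945]
 [ 0.549 -0.71   0.441  0.55 ]
 [-0.004  0.526  0.851  1.142]
 [ 0.     0.     0.     1.   ]] [[460.22725576   0.         253.70049583]
 [  0.         460.22725576 188.47349655]
 [  0.           0.           1.        ]] -0.09964446467069132
top [[ 0.003  0.993 -0.115  0.463]
 [-1.     0.003 -0.002  0.003]
 [-0.002  0.115  0.993  1.15 ]
 [ 0.     0.     0.     1.   ]] [[414.84309719   0.         254.8651476 ]
 [  0.         414.84309719 193.29189584]
 [  0.           0.           1.        ]] -0.12953713779352866
```

View pics/scene0.png

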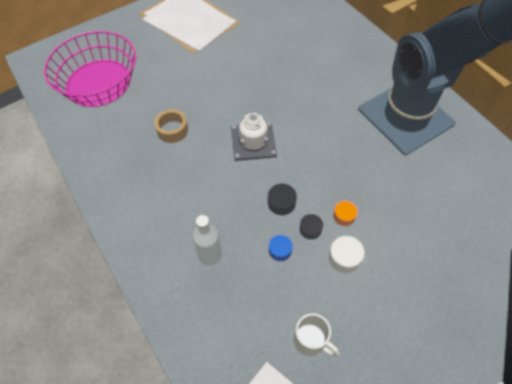

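View pics/top0.png

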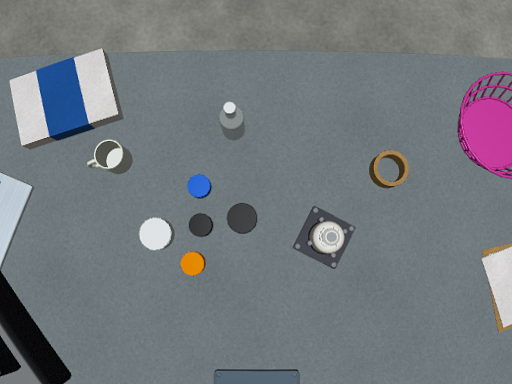

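Candidates for the lid: small black (top 200,225; scene 311,226), big black (top 242,218; scene 282,199), blue (199,186), orange (192,263), white (155,234). By the description it is the smaller black one. I'll check that in a crop and measure it.

```bash
python3 - <<'E'
from h import *
ims=[]
for n,seeds in(("top",[(200,225),(242,218)]),("scene",[(311,226),(282,199)])):
    c=dict(np.load(f"{n}0.npz")); im=c["color"]
    m=(im.max(2)<60).astype(np.uint8)
    nl,lab,st,cen=cv2.connectedComponentsWithStats(m)
    for (u,v) in seeds:
        l=lab[v,u]; 
        mm=lab==l
        P=np.array([pt(c,x,y) for y,x in zip(*np.nonzero(mm))])
        zt=np.median(P[:,2]); 
        T=P[abs(P[:,2]-zt)<.006]
        # silhouette contour on top plane
        print(n,(u,v),"px",cen[l],st[l],"z",zt,"topc",(T.min(0)+T.max(0))/2,"mean",T.mean(0),"ext",np.ptp(T,axis=0), "onz",onz(c,*cen[l],.034))
    # jar: high points
    if n=="top": u0,u1,v0,v1=290,365,200,275
    else: u0,u1,v0,v1=225,285,105,165
    Q=np.array([[*pt(c,x,y),x,y,*im[y,x]] for y in range(v0,v1) for x in range(u0,u1) if c["z_map"][y,x]>0])
    for a,b in((.06,.08),(.08,.096),(.096,.113),(.113,.130),(.130,.2)):
        q=Q[(Q[:,2]>a)&(Q[:,2]<b)]
        if len(q): print(n,a,b,len(q),"mid",(q.min(0)+q.max(0))[:3]/2,"mean",q.mean(0)[:5],"ext",np.ptp(q,axis=0)[:3],q[:,2].max())
    if n=="top": cr=[im[200:250,175:265],im[200:275,285:375]]
    else: cr=[im[175:245,260:340],im[95:170,215:295]]
    ims+= [cv2.resize(x,(390,290),interpolation=cv2.INTER_CUBIC) for x in cr]
cv2.imwrite("pics/crop0.png",cv2.cvtColor(np.vstack([np.hstack(ims[:2]),np.hstack(ims[2:])]),cv2.COLOR_RGB2BGR))
E
```

```text
top (200, 225) px [200. 225.] [200 225   1   1   1] z 0.03639074575793555 topc [0.50563528 0.15251907 0.03639075] mean [0.50563528 0.15251907 0.03639075] ext [0. 0. 0.] onz [0.50572606 0.15284001 0.034     ]
top (242, 218) px [259.87005529 188.7381774 ] [     0      0    512    384 192428] z 0.0009701800715284925 topc [0.53450554 0.00627775 0.00097168] mean [ 0.52464505 -0.04217369  0.00109545] ext [0.98287744 1.60228161 0.01199442] onz [ 0.60456179 -0.0081707   0.034     ]
top 0.06 0.08 157 mid [ 0.47422015 -0.1832234   0.0700804 ] mean [ 4.74493126e-01 -1.75082966e-01  7.17175237e-02  3.24165605e+02
  2.36821656e+02] ext [0.0995971  0.10332336 0.01983068] 0.07999573595740306
top 0.08 0.096 378 mid [ 0.47398142 -0.18243772  0.08637339] mean [ 4.74223007e-01 -1.78650199e-01  8.51054793e-02  3.26394180e+02
  2.36865079e+02] ext [0.0771097  0.08084047 0.01269962] 0.09272319778989235
top 0.096 0.113 120 mid [ 0.47488506 -0.18434553  0.10483726] mean [ 4.74068490e-01 -1.79142733e-01  1.07422202e-01  3.28108333e+02
  2.36825000e+02] ext [0.04779471 0.05469881 0.01625423] 0.112964371294556
[... 900 characters left out ...]
6339394e+02] ext [0.10053579 0.10407225 0.01981314] 0.07987950378772757
scene 0.08 0.096 248 mid [ 0.4750281  -0.18087121  0.08790702] mean [ 4.83415448e-01 -1.68826570e-01  8.60742641e-02  2.52504032e+02
  1.29814516e+02] ext [0.07960881 0.08006763 0.01579872] 0.09580638012049802
scene 0.096 0.113 108 mid [ 0.47403627 -0.18378133  0.10466466] mean [ 4.79941005e-01 -1.71499564e-01  1.06341053e-01  2.52953704e+02
  1.24268519e+02] ext [0.05599266 0.05708698 0.01662077] 0.11297504133940506
scene 0.113 0.13 154 mid [ 0.47518129 -0.18255687  0.11971107] mean [ 4.76263731e-01 -1.79842557e-01  1.19755896e-01  2.52409091e+02
  1.18870130e+02] ext [0.05273494 0.04869373 0.01335779] 0.126389964600073
```

View pics/crop0.png

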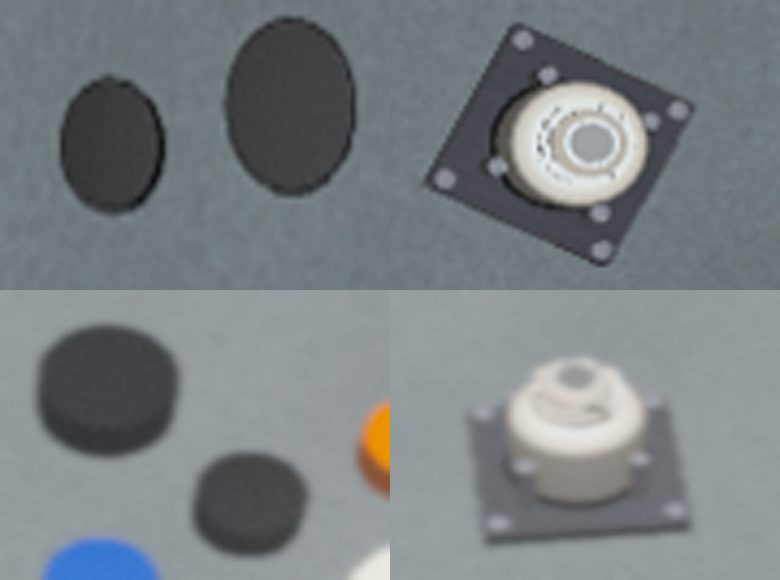

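The crop confirms a small black cap at top (200,225), clearly smaller than the black one at (242,218). The jar's grey stopper is at top (331,237).

```bash
python3 - <<'E'
from h import *
for n,us,rad,g in(("top",(200,225),22,(331,237)),("scene",(311,226),22,(253,117))):
    c=dict(np.load(f"{n}0.npz")); im=c["color"].astype(int)
    u,v=us
    Q=np.array([[*pt(c,x,y),x,y] for y in range(v-rad,v+rad) for x in range(u-rad,u+rad)])
    q=Q[(Q[:,2]>.03)&(Q[:,2]<.042)]
    mk=np.zeros((384,512),np.uint8); 
    for a in q: mk[int(a[4]),int(a[3])]=1
    nl,lab,st,cen=cv2.connectedComponentsWithStats(mk); l=lab[v,u]
    q=np.array([a for a in q if lab[int(a[4]),int(a[3])]==l])
    print(n,len(q),"z",np.median(q[:,2]),"mid",(q.min(0)+q.max(0))[:3]/2,"mean",q.mean(0),"ext",np.ptp(q,axis=0)[:3])
    # dark mask
    w=im[v-rad:v+rad,u-rad:u+rad]; print("val",im[v,u],im[v-rad,u-rad])
    mk=((im.max(2)<75)).astype(np.uint8);nl,lab,st,cen=cv2.connectedComponentsWithStats(mk);l=lab[v,u];print(st[l],cen[l],onz(c,*cen[l],.034),onz(c,*cen[l],.017))
    print("stopper",im[g[1],g[0]],pt(c,*g),onz(c,*g,.12))
    gu,gv=g
    m=(c["z_map"]>0)
    s=im[gv-12:gv+12,gu-14:gu+14]; print(s.max(2)) if n=="top" else 0
E
```

```text
top 416 z 0.03482239568980294 mid [0.50582311 0.15318197 0.03559798] mean [5.06100157e-01 1.53157961e-01 3.49229518e-02 1.99843750e+02
 2.24853365e+02] ext [0.05946657 0.0598258  0.01114321]
val [57 58 59] [115 126 129]
[189 213  24  24 440] [200.5        224.72727273] [0.50646754 0.15149862 0.034     ] [0.5071244  0.15376032 0.017     ]
stopper [158 163 165] [ 0.47344955 -0.18363182  0.12293926] [ 0.47347845 -0.1841661   0.12      ]
[[109 152 182 205 206 209 212 217 220 220 221 223 222 222 222 220 216 212
  208 208 193 165 101  71  75  76  79  79]
 [157 192 207 207 210 217 220 223 225 225 227 228 227 227 226 227 210 209
  218 209 207 202 163  97  72  76  76  76]
 [190 203 207 212 218 223 204 218 228 228 228 226 223 223 223 226 176 212
  225 218 211 206 198 158  95  77  77  75]
 [204 207 213 219 225 220 165 206 229 223 201 206 197 195 196 204 164 223
  228 226 221 211 206 195 141  77  76  76]
 [207 212 217 224 228 192 207 231 214 199 147 184 181 181 182 181 182 190
  206 226 226 194 213 204 180 102  94 121]
 [208 216 223 220 209 209 231 213 172 185 184 183 194 205 206 204 196 185
  1
[... 1881 characters left out ...]
7 209 203 184 130  74  77  79]
 [163 192 206 207 212 219 221 225 225 215 227 228 228 228 229 228 224 223
  219 213 208 204 187 139  86  75  78  76]
 [117 159 192 206 207 209 214 218 220 223 223 224 224 224 224 222 219 215
  209 207 204 193 142  85  73  77  78  75]]
scene 394 z 0.03552399703712228 mid [0.50690958 0.15484592 0.03586985] mean [5.07347271e-01 1.56120574e-01 3.56529435e-02 3.11129442e+02
 2.24215736e+02] ext [0.06359322 0.06309831 0.01141449]
val [71 71 73] [64 66 69]
[301 216  20  22 295] [310.0779661 226.3220339] [0.51296485 0.15914904 0.034     ] [0.50632747 0.15315265 0.017     ]
stopper [151 154 155] [ 0.4730237  -0.18162863  0.12411617] [ 0.47111266 -0.18458784  0.12      ]
```

>>> carry_out(targets=[[[33,-50,0],0,1],[[33,-50,0],0,1],[[33,-50,0],0,1],[[33,-50,0],0,1],[[33,-50,0],0,1]])

```text
time_s: 0.72
tcp_pos: [0.3373, 0.401, 0.2312]
tcp_rot: [0.402, 3.116, -0.0]
ft_force: [1.5, 0.3, 0.1]
gripper_width: 0.0856
```

>>> carry_out(targets=[[[33,-50,0],0,1],[[33,-50,0],0,1],[[33,-50,0],0,1],[[33,-50,0],0,1],[[33,-50,-20],0,1]])

```text
time_s: 1.35
tcp_pos: [0.5028, 0.152, 0.2123]
tcp_rot: [0.402, 3.113, 0.002]
ft_force: [0.7, 0.5, -1.0]
gripper_width: 0.0856
```

```bash
python3 - <<'E'
from h import *
from scipy.spatial.transform import Rotation as R
s=state(); print({k:np.round(v,3).tolist() for k,v in s.items()}); M=R.from_rotvec(s["tcp_rot"]).as_matrix();print(M.round(3),"yaw y",np.degrees(np.arctan2(M[1,1],M[0,1])))
E
```

```text
{'time_s': 1.35, 'qpos': [-0.479, 0.375, 0.135, 1.864, -0.063, 0.904, 0.999], 'dq': [0.853, 0.361, 0.096, -0.013, -0.112, -0.317, 1.008], 'effort': [-5.25, -62.661, 3.463, -23.807, 0.417, 1.349, -2.128], 'tcp_pos': [0.503, 0.152, 0.212], 'tcp_rot': [0.402, 3.113, 0.002], 'ft_force': [0.71, 0.467, -0.998], 'wrist_torque': [0.071, -0.104, 0.011], 'gripper_width': 0.086}
[[-0.967  0.254  0.003]
 [ 0.254  0.967  0.001]
 [-0.002  0.002 -1.   ]] yaw y 75.29911149244919
```

>>> carry_out(targets=[[[1.5,1,-5],-0.17,1],[[0,0,-5],-0.18,1],[[0,0,-5],-0.18,1],[[0,0,-5],-0.18,1],[[0,0,-5],-0.18,1]])

```text
time_s: 1.98
tcp_pos: [0.5023, 0.1543, 0.1861]
tcp_rot: [-1.712, -2.634, 0.001]
ft_force: [0.5, 0.0, 0.8]
gripper_width: 0.0852
```

>>> carry_out(targets=[[[0,0,-5],-0.18,1],[[0,0,-5],-0.18,1],[[0,0,-5],-0.18,1],[[0,0,-5],-0.18,1],[[0,0,-5],-0.18,1]])

```text
time_s: 2.6
tcp_pos: [0.5024, 0.1544, 0.1611]
tcp_rot: [-2.687, -1.627, 0.001]
ft_force: [0.4, 0.5, -0.0]
gripper_width: 0.0856
```

>>> carry_out(targets=[[[0,0,-20],-0.18,1],[[0,0,-20],-0.12,1],[[0,0,-20],0,1],[[0,0,-20],0,1],[[0,0,0],0,1]])

```text
time_s: 3.22
tcp_pos: [0.5016, 0.1542, 0.0803]
tcp_rot: [-2.897, -1.216, 0.005]
ft_force: [-1.0, 0.1, -0.3]
gripper_width: 0.0852
```

```bash
cat >> h.py <<'E'
from scipy.spatial.transform import Rotation as R
def st():
    s=state(); M=R.from_rotvec(s["tcp_rot"]).as_matrix()
    print("t",round(float(s["time_s"]),2),"tcp",np.round(np.array(s["tcp_pos"])*1000,1),"yaw",round(float(np.arctan2(M[1,1],M[0,1])),3),"z",M[:,2].round(3),"q",np.round(s["qpos"],2),"F",np.round(s["ft_force"],1),"T",np.round(s["wrist_torque"],3),"w",round(float(s["gripper_width"])*1000,1))
E
python3 -c "
from h import *
st()
for n in('scene','top'):
    c=capture(n); cv2.imwrite(f'pics/{n}1.png',cv2.cvtColor(c['color'],cv2.COLOR_RGB2BGR))
a=cv2.imread('pics/scene1.png')[140:290,230:390];b=cv2.imread('pics/top1.png')[140:290,120:280]
cv2.imwrite('pics/c1.png',np.hstack([cv2.resize(a,(400,375)),cv2.resize(b,(400,375))]))
"
```

```text
t 3.23 tcp [501.6 154.2  80.3] yaw -0.776 z [-0.003 -0.001 -1.   ] q [-0.76  0.63  0.59  2.02 -0.56  0.66 -0.59] F [-1.   0.1 -0.3] T [-0.025 -0.027  0.001] w 85.2
```

View pics/c1.png

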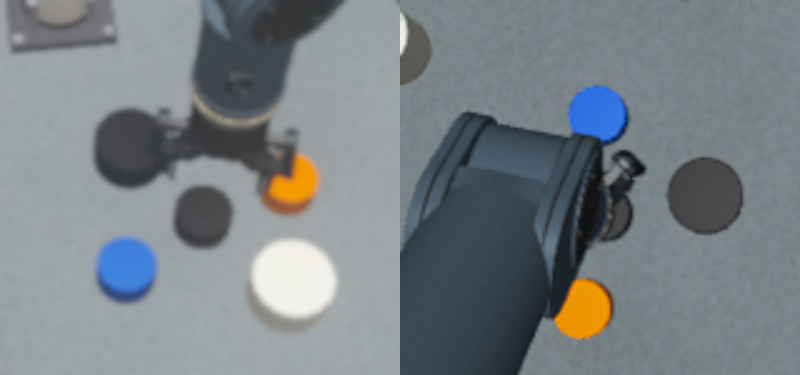

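The lid lies free below the open fingers in the scene view (about pixel 311,226), and no neighbour is under a finger path. Next I descend with +4.5 mm in x.

>>> carry_out(targets=[[[4.5,-0.7,-15],0,1],[[0,0,-20],0,1],[[0,0,-15],0,1],[[0,0,-10],0,1],[[0,0,-5],0,1]])

```text
time_s: 3.95
tcp_pos: [0.5071, 0.1535, 0.016]
tcp_rot: [-2.897, -1.216, 0.001]
ft_force: [-0.1, -0.8, 0.7]
gripper_width: 0.0852
```

>>> carry_out(targets=[[[0,0,-5],0,1],[[0,0,-3],0,1],[[0,0,0],0,1]])

```text
time_s: 4.32
tcp_pos: [0.5071, 0.1537, 0.0085]
tcp_rot: [-2.897, -1.216, -0.0]
ft_force: [-1.1, 0.3, -0.3]
gripper_width: 0.0855
```

```bash
python3 -c "
from h import *
st()
"
```

```text
t 4.33 tcp [507.1 153.7   8.5] yaw -0.776 z [ 0.  0. -1.] q [-0.68  0.73  0.46  2.05 -0.66  0.5  -0.5 ] F [-1.1  0.3 -0.3] T [0.022 0.021 0.031] w 85.5
```

>>> carry_out(targets=[[[-1,0,-2],0,0.5],[[0,0,0],0,0],[[0,0,0],0,-0.5],[[0,0,0],0,-1],[[0,0,0],0,-1]])

```text
time_s: 4.95
tcp_pos: [0.5061, 0.1537, 0.0071]
tcp_rot: [-2.897, -1.215, -0.001]
ft_force: [-2.1, -0.3, 8.0]
gripper_width: 0.0615
```

```bash
python3 -c "
from h import *
st()
"
```

```text
t 4.95 tcp [506.1 153.7   7.1] yaw -0.776 z [ 0.     0.001 -1.   ] q [-0.67  0.73  0.46  2.06 -0.67  0.5  -0.49] F [-2.1 -0.3  8. ] T [-0.064  0.404 -0.029] w 61.5
```

>>> carry_out(targets=[[[0,0,0],0,-1],[[0,0,0],0,-1],[[0,0,10],0,-1],[[0,0,15],0,-1],[[0,0,0],0,-1]])

```text
time_s: 5.58
tcp_pos: [0.5069, 0.1539, 0.0329]
tcp_rot: [2.896, 1.216, 0.004]
ft_force: [0.6, -0.3, -1.3]
gripper_width: 0.0616
```

```bash
python3 -c "
from h import *
st()
for n in('scene','top'):
    c=capture(n); cv2.imwrite(f'pics/{n}2.png',cv2.cvtColor(c['color'],cv2.COLOR_RGB2BGR))
a=cv2.imread('pics/scene2.png')[140:290,230:390];b=cv2.imread('pics/top2.png')[140:290,120:280]
cv2.imwrite('pics/c2.png',np.hstack([cv2.resize(a,(400,375)),cv2.resize(b,(400,375))]))
"
```

```text
t 5.58 tcp [506.9 153.9  32.9] yaw -0.776 z [ 0.002  0.001 -1.   ] q [-0.71  0.7   0.51  2.04 -0.63  0.55 -0.52] F [ 0.6 -0.3 -1.3] T [ 0.036 -0.004 -0.061] w 61.6
```

View pics/c2.png

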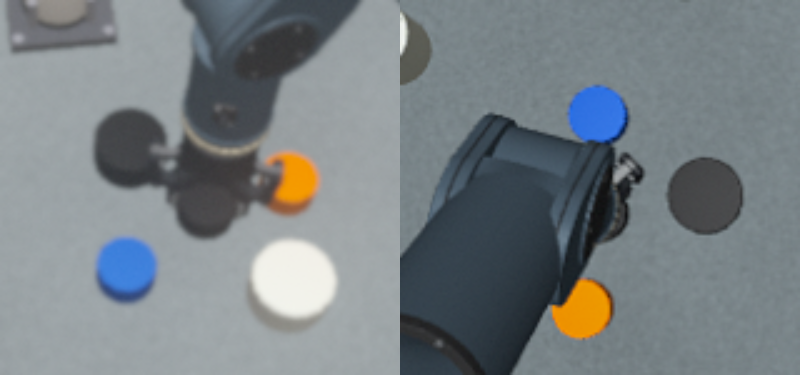

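Lid held (61.6 mm opening, raised in the scene view). Now lift it and carry it to the jar.

>>> carry_out(targets=[[[0,0,40],0,-1],[[0,-10,45],0,-1],[[0,-30,40],0,-1],[[-4,-40,5],0,-1],[[-6,-50,0],0,-1]])

```text
time_s: 6.3
tcp_pos: [0.4963, 0.0234, 0.1619]
tcp_rot: [2.895, 1.219, 0.002]
ft_force: [0.5, 0.2, -1.4]
gripper_width: 0.0614
```

>>> carry_out(targets=[[[-6,-50,0],0,-1],[[-6,-50,0],0,-1],[[-6,-50,0],0,-1],[[-4,-40,0],0,-1],[[0,-17,0],0,-1]])

```text
time_s: 6.92
tcp_pos: [0.4731, -0.186, 0.1614]
tcp_rot: [2.898, 1.211, -0.001]
ft_force: [0.2, 0.1, -1.7]
gripper_width: 0.0618
```

>>> carry_out(targets=[[[0,0,0],0,-1],[[0,0,0],0,-1]])

```text
time_s: 7.18
tcp_pos: [0.474, -0.1822, 0.1611]
tcp_rot: [-2.895, -1.217, 0.001]
ft_force: [0.6, 0.1, -1.0]
gripper_width: 0.0616
```

```bash
python3 -c "
from h import *
st()
for n in('scene','top'):
    c=capture(n); cv2.imwrite(f'pics/{n}3.png',cv2.cvtColor(c['color'],cv2.COLOR_RGB2BGR)); np.savez(f'{n}3.npz',**c)
a=cv2.imread('pics/scene3.png')[50:200,180:340];b=cv2.imread('pics/top3.png')[170:320,250:410]
cv2.imwrite('pics/c3.png',np.hstack([cv2.resize(a,(400,375)),cv2.resize(b,(400,375))]))
"
```

```text
t 7.17 tcp [ 474.  -182.2  161.1] yaw -0.775 z [-0.001  0.001 -1.   ] q [-0.17  0.49  0.66  1.98 -0.41  0.81 -0.05] F [ 0.6  0.1 -1. ] T [-0.006  0.02  -0.044] w 61.6
```

View pics/c3.png

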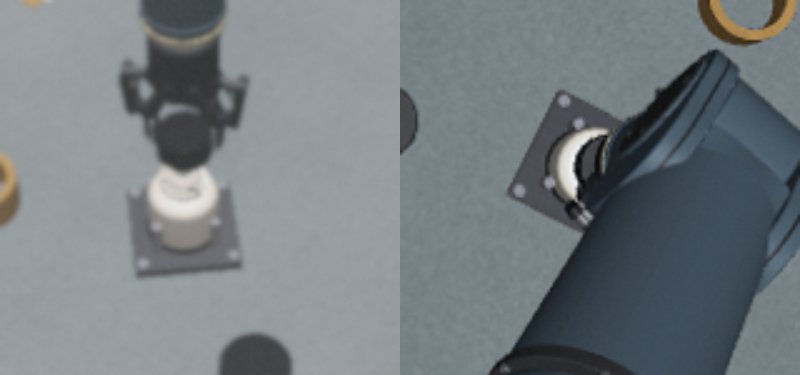

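>>> carry_out(targets=[[[0.5,-1.3,-12],0,-1],[[0,0,-12],0,-1],[[0,0,-8],0,-1],[[0,0,-4],0,-1],[[0,0,0],0,-1]])

```text
time_s: 7.9
tcp_pos: [0.4744, -0.1847, 0.1252]
tcp_rot: [-2.897, -1.215, 0.001]
ft_force: [0.1, 0.1, -1.5]
gripper_width: 0.0612
```

>>> carry_out(targets=[[[0,0,-2],0,-1],[[0,0,-2],0,-1],[[0,0,0],0,-1]])

```text
time_s: 8.28
tcp_pos: [0.4746, -0.1846, 0.1215]
tcp_rot: [-2.897, -1.216, -0.0]
ft_force: [-0.1, -0.0, -1.3]
gripper_width: 0.0613
```

>>> carry_out(targets=[[[0,0,-1.5],0,-1],[[0,0,-1.5],0,-1],[[0,0,0],0,-1]])

```text
time_s: 8.65
tcp_pos: [0.4745, -0.1846, 0.1184]
tcp_rot: [-2.897, -1.216, 0.0]
ft_force: [-0.2, -0.1, -1.2]
gripper_width: 0.0613
```

```bash
python3 -c "
from h import *
st()
"
```

```text
t 8.65 tcp [ 474.5 -184.6  118.4] yaw -0.776 z [-0.  0. -1.] q [-0.12  0.55  0.6   2.02 -0.47  0.71  0.01] F [-0.2 -0.1 -1.2] T [ 0.038 -0.058 -0.033] w 61.3
```

>>> carry_out(targets=[[[0,0.9,-1],0,-1],[[0,0,-1],0,-1],[[0,0,0],0,-1]])

```text
time_s: 9.02
tcp_pos: [0.4746, -0.1838, 0.1164]
tcp_rot: [2.897, 1.216, -0.0]
ft_force: [0.2, 1.0, -0.3]
gripper_width: 0.0614
```

>>> carry_out(targets=[[[0,0,-1],0,-1],[[0,0,0],0,-1]])

```text
time_s: 9.28
tcp_pos: [0.4746, -0.1838, 0.1155]
tcp_rot: [2.897, 1.216, -0.0]
ft_force: [0.1, -0.7, -1.4]
gripper_width: 0.0617
```

>>> carry_out(targets=[[[0,0,-1],0,-1],[[0,0,0],0,-1]])

```text
time_s: 9.52
tcp_pos: [0.4746, -0.1838, 0.1144]
tcp_rot: [2.897, 1.216, -0.0]
ft_force: [1.0, -0.6, -1.1]
gripper_width: 0.0615
```

>>> carry_out(targets=[[[0,0,-1],0,-1],[[0,0,0],0,-1]])

```text
time_s: 9.78
tcp_pos: [0.4746, -0.1838, 0.1135]
tcp_rot: [2.897, 1.216, -0.0]
ft_force: [0.3, -1.5, -1.0]
gripper_width: 0.0618
```

>>> carry_out(targets=[[[0,0,-1],0,-1],[[0,0,0],0,-1]])

```text
time_s: 10.02
tcp_pos: [0.4746, -0.1839, 0.1126]
tcp_rot: [2.897, 1.216, 0.0]
ft_force: [-0.7, -1.0, 1.6]
gripper_width: 0.0613
```

>>> carry_out(targets=[[[0,0,-0.7],0,-1],[[0,0,0],0,-1]])

```text
time_s: 10.28
tcp_pos: [0.4748, -0.1839, 0.1124]
tcp_rot: [2.897, 1.216, 0.001]
ft_force: [-2.2, -0.8, 9.5]
gripper_width: 0.0615
```

>>> carry_out(targets=[[[0,0,0.3],0,-1],[[0,0,0.35],0.1,-1],[[0,0,0.35],0.1,-1],[[0,0,0],0,-1]])

```text
time_s: 10.78
tcp_pos: [0.4749, -0.1839, 0.1132]
tcp_rot: [2.761, 1.498, 0.001]
ft_force: [-0.0, -0.8, 6.1]
gripper_width: 0.0614
```

```bash
python3 -c "
from h import *
st()
"
```

```text
t 10.78 tcp [ 474.9 -183.9  113.2] yaw -0.577 z [ 0.001  0.    -1.   ] q [-0.08  0.54  0.54  2.03 -0.43  0.68  0.16] F [-0.  -0.8  6.1] T [-0.272  0.066 -0.003] w 61.4
```

>>> carry_out(targets=[[[0,0,0.35],0.1,-1],[[0,0,0.35],0.1,-1],[[0,0,0.35],0.1,-1],[[0,0,0],0,-1]])

```text
time_s: 11.28
tcp_pos: [0.4749, -0.184, 0.1142]
tcp_rot: [2.508, 1.891, 0.001]
ft_force: [-0.3, -1.8, 5.9]
gripper_width: 0.0615
```

>>> carry_out(targets=[[[0,0,0.35],0.1,-1],[[0,0,0.35],0.1,-1],[[0,0,0],0,-1]])

```text
time_s: 11.65
tcp_pos: [0.475, -0.1841, 0.1149]
tcp_rot: [2.307, 2.131, 0.001]
ft_force: [0.3, -2.0, 6.9]
gripper_width: 0.0616
```

```bash
python3 -c "
from h import *
st()
"
```

```text
t 11.65 tcp [ 475.  -184.1  114.9] yaw -0.079 z [ 0.001 -0.    -1.   ] q [ 0.01  0.51  0.39  2.02 -0.31  0.66  0.52] F [ 0.3 -2.   6.9] T [-0.487 -0.066  0.012] w 61.6
```

>>> carry_out(targets=[[[0,-0.3,0.35],0.1,-1],[[0,0,0.35],0.1,-1],[[0,0,0.35],0.1,-1],[[0,0,0],0,-1]])

```text
time_s: 12.15
tcp_pos: [0.4747, -0.1842, 0.1154]
tcp_rot: [1.964, 2.452, 0.0]
ft_force: [1.8, -2.7, -1.4]
gripper_width: 0.0612
```

>>> carry_out(targets=[[[0,0,0.35],0.1,-1],[[0,0,0.35],0.1,-1],[[0,0,0],0,-1]])

```text
time_s: 12.52
tcp_pos: [0.4749, -0.1841, 0.1162]
tcp_rot: [1.71, 2.635, 0.0]
ft_force: [2.2, -3.0, -2.1]
gripper_width: 0.0612
```

```bash
python3 -c "
from h import *
st()
"
```

```text
t 12.53 tcp [ 474.9 -184.1  116.2] yaw 0.42 z [ 0.001  0.    -1.   ] q [ 0.11  0.49  0.24  2.02 -0.19  0.65  0.89] F [ 2.2 -3.  -2.1] T [-0.614 -0.502  0.009] w 61.2
```

>>> carry_out(targets=[[[0.3,-0.4,0],-0.1,-1],[[0,0,0],-0.1,-1],[[0,0,0],0,-1]])

```text
time_s: 12.9
tcp_pos: [0.4749, -0.1841, 0.1161]
tcp_rot: [-1.963, -2.452, 0.0]
ft_force: [0.6, -1.4, -0.0]
gripper_width: 0.0614
```

>>> carry_out(targets=[[[0,0,-0.7],0,-1],[[0,0,-0.5],0,-1],[[0,0,0],0,-1]])

```text
time_s: 13.28
tcp_pos: [0.4748, -0.1843, 0.1151]
tcp_rot: [-1.959, -2.456, -0.0]
ft_force: [0.7, -1.4, -1.4]
gripper_width: 0.0614
```

```bash
python3 -c "
from h import *
st()
"
```

```text
t 13.28 tcp [ 474.8 -184.3  115.1] yaw 0.224 z [-0.  0. -1.] q [ 0.07  0.5   0.3   2.02 -0.23  0.65  0.75] F [ 0.7 -1.4 -1.4] T [-0.258 -0.231  0.039] w 61.4
```

>>> carry_out(targets=[[[0.1,-0.2,-0.7],0,-1],[[0,0,0],0,-1]])

```text
time_s: 13.52
tcp_pos: [0.4748, -0.1845, 0.1143]
tcp_rot: [-1.959, -2.455, -0.0]
ft_force: [0.2, -1.5, -1.0]
gripper_width: 0.0613
```

>>> carry_out(targets=[[[0,0,-0.7],0,-1],[[0,0,0],0,-1]])

```text
time_s: 13.78
tcp_pos: [0.4748, -0.1845, 0.1136]
tcp_rot: [-1.959, -2.456, 0.0]
ft_force: [1.2, -0.5, -1.0]
gripper_width: 0.0616
```

>>> carry_out(targets=[[[0,0,-0.7],0,-1],[[0,0,0],0,-1]])

```text
time_s: 14.02
tcp_pos: [0.4749, -0.1845, 0.1129]
tcp_rot: [-1.959, -2.456, 0.0]
ft_force: [-0.1, 0.4, -0.7]
gripper_width: 0.0616
```

```bash
python3 -c "
from h import *
st()
"
```

```text
t 14.03 tcp [ 474.9 -184.5  112.9] yaw 0.224 z [-0.  0. -1.] q [ 0.08  0.5   0.3   2.02 -0.23  0.65  0.75] F [-0.1  0.4 -0.7] T [-0.081 -0.058 -0.039] w 61.6
```

>>> carry_out(targets=[[[0,0,-0.8],0,-1],[[0,0,-0.8],0,-1],[[0,0,0],0,-1]])

```text
time_s: 14.4
tcp_pos: [0.4749, -0.1846, 0.1113]
tcp_rot: [-1.959, -2.456, 0.0]
ft_force: [0.3, -0.1, -1.6]
gripper_width: 0.0619
```

>>> carry_out(targets=[[[0,0,-0.8],0,-1],[[0,0,0],0,-1]])

```text
time_s: 14.65
tcp_pos: [0.4749, -0.1846, 0.1105]
tcp_rot: [-1.959, -2.456, 0.0]
ft_force: [0.4, -0.6, -0.7]
gripper_width: 0.0619
```

>>> carry_out(targets=[[[0,0,-0.8],0,-1],[[0,0,0],0,-1]])

```text
time_s: 14.9
tcp_pos: [0.4749, -0.1846, 0.1097]
tcp_rot: [-1.959, -2.456, 0.0]
ft_force: [0.3, 0.1, -1.8]
gripper_width: 0.0617
```

>>> carry_out(targets=[[[0,0,-0.8],0,-1],[[0,0,0],0,-1]])

```text
time_s: 15.15
tcp_pos: [0.475, -0.1846, 0.1089]
tcp_rot: [-1.959, -2.456, 0.0]
ft_force: [-0.7, -0.2, -1.4]
gripper_width: 0.0613
```

>>> carry_out(targets=[[[0,0,-0.8],0,-1],[[0,0,-0.8],0,-1],[[0,0,0],0,-1]])

```text
time_s: 15.52
tcp_pos: [0.475, -0.1846, 0.1073]
tcp_rot: [-1.959, -2.456, 0.0]
ft_force: [0.2, 0.4, -1.0]
gripper_width: 0.0616
```

>>> carry_out(targets=[[[0,0,-0.7],0,-1],[[0,0,0],0,-1]])

```text
time_s: 15.78
tcp_pos: [0.475, -0.1846, 0.1067]
tcp_rot: [-1.959, -2.456, 0.0]
ft_force: [0.1, 0.2, -0.8]
gripper_width: 0.0614
```

>>> carry_out(targets=[[[0,0,-0.7],0,-1],[[0,0,0],0,-1]])

```text
time_s: 16.02
tcp_pos: [0.475, -0.1846, 0.1059]
tcp_rot: [-1.959, -2.456, 0.0]
ft_force: [-0.2, -0.5, -1.3]
gripper_width: 0.0615
```

>>> carry_out(targets=[[[0,0,-0.7],0,-1],[[0,0,0],0,-1]])

```text
time_s: 16.27
tcp_pos: [0.4751, -0.1847, 0.1054]
tcp_rot: [1.959, 2.456, 0.0]
ft_force: [-0.2, 0.2, 1.2]
gripper_width: 0.0619
```

```bash
python3 -c "
from h import *
st()
"
```

```text
t 16.27 tcp [ 475.1 -184.7  105.4] yaw 0.224 z [ 0. -0. -1.] q [ 0.08  0.51  0.29  2.03 -0.24  0.63  0.75] F [-0.2  0.2  1.2] T [0.034 0.057 0.018] w 61.9
```

The pins dropped 10 mm (115.2 to 105.4), so the lid is in the starts. Now forward.

>>> carry_out(targets=[[[0,0,-0.2],-0.1,-1],[[0,0,-0.3],-0.1,-1],[[0,0,0],0,-1]])

```text
time_s: 16.65
tcp_pos: [0.4755, -0.1848, 0.1052]
tcp_rot: [2.195, 2.246, 0.001]
ft_force: [-0.7, 0.5, 3.9]
gripper_width: 0.0616
```

```bash
python3 -c "
from h import *
st()
"
```

```text
t 16.65 tcp [ 475.5 -184.8  105.2] yaw 0.023 z [ 0.001 -0.001 -1.   ] q [ 0.04  0.52  0.35  2.03 -0.29  0.63  0.61] F [-0.7  0.5  3.9] T [0.059 0.005 0.012] w 61.6
```

>>> carry_out(targets=[[[0,0,-0.3],-0.1,-1],[[0,0,-0.3],-0.1,-1],[[0,0,0],0,-1]])

```text
time_s: 17.02
tcp_pos: [0.4756, -0.1848, 0.1046]
tcp_rot: [2.407, 2.018, 0.001]
ft_force: [0.1, 0.3, 4.4]
gripper_width: 0.0616
```

```bash
python3 -c "
from h import *
st()
"
```

```text
t 17.02 tcp [ 475.6 -184.8  104.6] yaw -0.175 z [ 0.001 -0.001 -1.   ] q [ 0.    0.53  0.41  2.03 -0.34  0.64  0.46] F [0.1 0.3 4.4] T [ 0.041 -0.169 -0.062] w 61.6
```

>>> carry_out(targets=[[[0,0,-0.3],-0.1,-1],[[0,0,-0.3],-0.1,-1],[[0,0,-0.3],-0.1,-1],[[0,0,0],0,-1]])

```text
time_s: 17.52
tcp_pos: [0.4754, -0.1847, 0.1035]
tcp_rot: [2.68, 1.638, 0.001]
ft_force: [1.0, -0.1, 5.0]
gripper_width: 0.0613
```

```bash
python3 -c "
from h import *
st()
"
```

```text
t 17.52 tcp [ 475.4 -184.7  103.5] yaw -0.474 z [ 0.001 -0.001 -1.   ] q [-0.05  0.55  0.5   2.04 -0.42  0.65  0.25] F [ 1.  -0.1  5. ] T [ 0.004 -0.165 -0.091] w 61.3
```

>>> carry_out(targets=[[[0,0,-0.35],-0.1,-1],[[0,0,-0.35],-0.1,-1],[[0,0,-0.35],-0.1,-1],[[0,0,0],0,-1]])

```text
time_s: 18.02
tcp_pos: [0.4753, -0.1848, 0.1025]
tcp_rot: [2.895, 1.219, 0.001]
ft_force: [-0.3, -0.6, 5.9]
gripper_width: 0.0614
```

```bash
python3 -c "
from h import *
st()
"
```

```text
t 18.02 tcp [ 475.3 -184.8  102.5] yaw -0.773 z [ 0.001 -0.    -1.   ] q [-0.11  0.57  0.58  2.04 -0.5   0.67  0.03] F [-0.3 -0.6  5.9] T [-0.003 -0.152 -0.078] w 61.4
```

>>> carry_out(targets=[[[0,0,-0.35],-0.1,-1],[[0,0,-0.35],-0.1,-1],[[0,0,-0.35],-0.1,-1],[[0,0,0],0,-1]])

```text
time_s: 18.52
tcp_pos: [0.4753, -0.1849, 0.1014]
tcp_rot: [3.044, 0.773, 0.001]
ft_force: [0.5, -1.3, 5.5]
gripper_width: 0.0616
```

```bash
python3 -c "
from h import *
st()
"
```

```text
t 18.52 tcp [ 475.3 -184.9  101.4] yaw -1.073 z [ 0.001 -0.001 -1.   ] q [-0.16  0.6   0.67  2.04 -0.58  0.7  -0.18] F [ 0.5 -1.3  5.5] T [-0.097 -0.138 -0.094] w 61.6
```

>>> carry_out(targets=[[[0,0,-0.3],-0.08,-1],[[0,0,-0.3],-0.08,-1],[[0,0,0],0,-1]])

```text
time_s: 18.9
tcp_pos: [0.4752, -0.185, 0.1008]
tcp_rot: [3.096, 0.528, 0.001]
ft_force: [0.9, -0.7, 6.8]
gripper_width: 0.0611
```

```bash
python3 -c "
from h import *
st()
"
```

```text
t 18.9 tcp [ 475.2 -185.   100.8] yaw -1.233 z [ 0.    -0.001 -1.   ] q [-0.18  0.61  0.72  2.04 -0.62  0.71 -0.3 ] F [ 0.9 -0.7  6.8] T [-0.072 -0.039  0.017] w 61.1
```

>>> carry_out(targets=[[[0,0,-0.15],-0.05,-1],[[0,0,-0.15],-0.05,-1],[[0,0,0],0,-1]])

```text
time_s: 19.27
tcp_pos: [0.4752, -0.185, 0.1005]
tcp_rot: [3.119, 0.373, 0.001]
ft_force: [0.6, -1.4, 6.1]
gripper_width: 0.0615
```

```bash
python3 -c "
from h import *
st()
"
```

```text
t 19.27 tcp [ 475.2 -185.   100.5] yaw -1.333 z [ 0. -0. -1.] q [-0.2   0.62  0.75  2.04 -0.65  0.72 -0.37] F [ 0.6 -1.4  6.1] T [-0.138 -0.073  0.005] w 61.5
```

>>> carry_out(targets=[[[0,0,-0.1],-0.04,-1],[[0,0,0],0,-1]])

```text
time_s: 19.52
tcp_pos: [0.4752, -0.185, 0.1004]
tcp_rot: [3.126, 0.311, 0.001]
ft_force: [-0.1, -1.1, 6.1]
gripper_width: 0.0617
```

```bash
python3 -c "
from h import *
st()
"
```

```text
t 19.52 tcp [ 475.2 -185.   100.4] yaw -1.373 z [ 0. -0. -1.] q [-0.2   0.63  0.76  2.04 -0.66  0.72 -0.4 ] F [-0.1 -1.1  6.1] T [-0.131 -0.042  0.032] w 61.7
```

>>> carry_out(targets=[[[0,0,-0.1],-0.04,-1],[[0,0,0],0,-1]])

```text
time_s: 19.77
tcp_pos: [0.4749, -0.185, 0.1003]
tcp_rot: [3.131, 0.248, -0.0]
ft_force: [-0.7, -0.9, 7.0]
gripper_width: 0.0621
```

```bash
python3 -c "
from h import *
st()
"
```

```text
t 19.77 tcp [ 474.9 -185.   100.3] yaw -1.413 z [-0. -0. -1.] q [-0.21  0.63  0.77  2.04 -0.67  0.73 -0.43] F [-0.7 -0.9  7. ] T [-0.067  0.172  0.08 ] w 62.1
```

>>> carry_out(targets=[[[0,0,0],-0.03,-1],[[0,0,0],0,-1]])

```text
time_s: 20.02
tcp_pos: [0.4748, -0.1849, 0.1003]
tcp_rot: [3.135, 0.202, -0.0]
ft_force: [-0.8, 0.1, 7.4]
gripper_width: 0.0616
```

```bash
python3 -c "
from h import *
st()
"
```

```text
t 20.02 tcp [ 474.8 -184.9  100.3] yaw -1.442 z [-0. -0. -1.] q [-0.22  0.64  0.78  2.04 -0.67  0.73 -0.45] F [-0.8  0.1  7.4] T [-0.046  0.258  0.31 ] w 61.6
```

>>> carry_out(targets=[[[0,0,0],-0.02,-1],[[0,0,0],0,-1]])

```text
time_s: 20.27
tcp_pos: [0.4747, -0.1848, 0.1003]
tcp_rot: [-3.137, -0.171, 0.001]
ft_force: [-1.3, -0.5, 7.2]
gripper_width: 0.0615
```

```bash
python3 -c "
from h import *
st()
"
```

```text
t 20.27 tcp [ 474.7 -184.8  100.3] yaw -1.462 z [-0. -0. -1.] q [-0.22  0.64  0.78  2.04 -0.68  0.74 -0.47] F [-1.3 -0.5  7.2] T [-0.007  0.317  0.393] w 61.5
```

>>> carry_out(targets=[[[0,0,0.2],0.03,-1],[[0,0,0],0,-1],[[0,0,0],0,0.6],[[0,0,0],0,1],[[0,0,0],0,1]])

```text
time_s: 20.9
tcp_pos: [0.4749, -0.1845, 0.1001]
tcp_rot: [-3.134, -0.212, 0.0]
ft_force: [-0.0, -0.3, 0.5]
gripper_width: 0.0852
```

>>> carry_out(targets=[[[0,0,0],0,1],[[0,0,0],0,1],[[0,0,0],0,1]])

```text
time_s: 21.28
tcp_pos: [0.475, -0.1846, 0.1003]
tcp_rot: [-3.134, -0.212, -0.0]
ft_force: [0.2, 0.0, -0.0]
gripper_width: 0.0853
```

```bash
python3 -c "
from h import *
st()
"
```

```text
t 21.27 tcp [ 475.  -184.6  100.3] yaw -1.436 z [ 0.  0. -1.] q [-0.22  0.64  0.78  2.04 -0.67  0.73 -0.45] F [ 0.2  0.  -0. ] T [-0.035 -0.007 -0.013] w 85.3
```

Released and unloaded. Rise, move clear, then check.

>>> carry_out(targets=[[[0,0,8],0,1],[[0,0,20],0,1],[[0,0,40],0,1],[[0,0,40],0,1],[[0,30,20],0,1]])

```text
time_s: 21.9
tcp_pos: [0.4752, -0.1568, 0.2311]
tcp_rot: [3.133, 0.205, 0.005]
ft_force: [0.3, 1.1, -0.1]
gripper_width: 0.085
```

>>> carry_out(targets=[[[0,45,0],0,1],[[0,45,0],0,1],[[0,45,0],0,1],[[0,45,0],0,1],[[0,0,0],0,1]])

```text
time_s: 22.52
tcp_pos: [0.4749, 0.0291, 0.2283]
tcp_rot: [-3.133, -0.221, 0.001]
ft_force: [-0.1, -1.4, -0.9]
gripper_width: 0.0858
```

```bash
python3 - <<'E'
from h import *
st()
for n in('scene','top'):
    c=capture(n); cv2.imwrite(f'pics/{n}4.png',cv2.cvtColor(c['color'],cv2.COLOR_RGB2BGR))
    u,v=(328,237) if n=="top" else (253,120)
    Q=np.array([[*pt(c,x,y),x,y] for y in range(v-20,v+20) for x in range(u-20,u+20) if c["color"][y,x].max()<90])
    q=Q[(Q[:,2]>.115)&(Q[:,2]<.15)]
    A=np.c_[q[:,:2]-q[:,:2].mean(0),np.ones(len(q))]; k=np.linalg.lstsq(A,q[:,2],rcond=None)[0]
    print(n,len(q),"z",np.median(q[:,2]),"mean",q.mean(0),"ext",np.ptp(q,axis=0)[:3],"slope",k)
a=cv2.imread('pics/scene4.png')[50:200,180:340];b=cv2.imread('pics/top4.png')[170:320,250:410]
cv2.imwrite('pics/c4.png',np.hstack([cv2.resize(a,(400,375)),cv2.resize(b,(400,375))]))
E
```

```text
t 22.52 tcp [474.9  29.1 228.3] yaw -1.43 z [-0.001  0.001 -1.   ] q [-0.86  0.46  1.04  1.97 -0.48  0.99 -1.02] F [-0.1 -1.4 -0.9] T [-0.01   0.009  0.025] w 85.8
scene 301 z 0.12879469968089707 mean [ 4.77313032e-01 -1.76638249e-01  1.27859818e-01  2.52694352e+02
  1.17913621e+02] ext [0.05940791 0.05796477 0.02048262] slope [-0.03748936 -0.08863819  0.12785982]
top 513 z 0.12810282078334434 mean [ 4.74667195e-01 -1.83037634e-01  1.27982981e-01  3.31116959e+02
  2.36489279e+02] ext [0.05667233 0.06369888 0.01963044] slope [-0.00160595 -0.03066547  0.12798298]
```

View pics/c4.png

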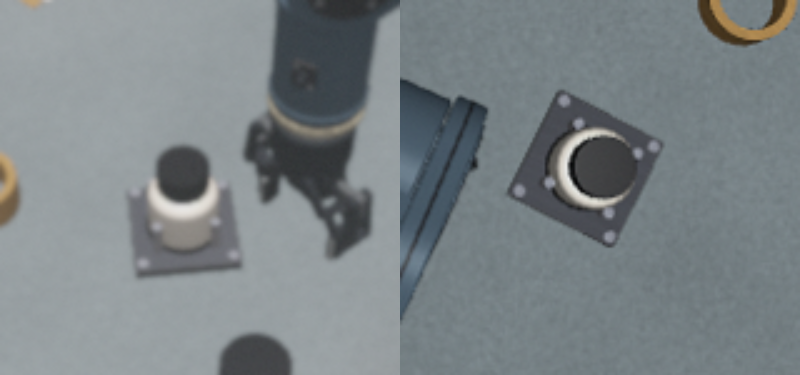

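View pics/top4.png

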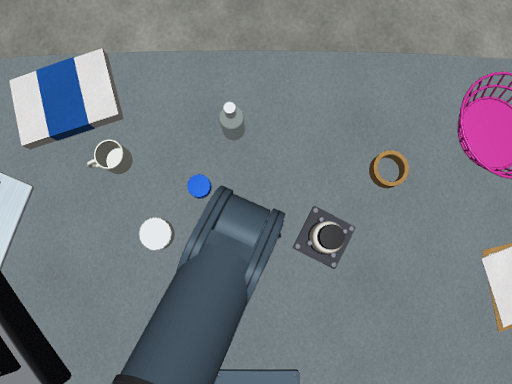

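The lid sits on the jar at top (331,236). Its top measures 128 mm high against 127.5 mm expected when home. The bottle, tape and mug are at their original pixels.

>>> carry_out(targets=[[[0,0,0],0,1],[[0,0,0],0,1]])

```text
time_s: 22.88
tcp_pos: [0.475, 0.0242, 0.2285]
tcp_rot: [-3.135, -0.208, -0.001]
ft_force: [-0.4, -0.4, -0.4]
gripper_width: 0.0853
```

```bash
python3 -c "
from h import *
st(); print(finish_job())
"
```

```text
t 22.88 tcp [475.   24.2 228.5] yaw -1.438 z [ 0.  0. -1.] q [-0.86  0.46  1.05  1.97 -0.48  0.99 -1.02] F [-0.4 -0.4 -0.4] T [-0.005  0.038 -0.008] w 85.3
the job is handed in; nothing more can be done
None
```

I screwed the small black lid onto the jar until it met its stops, let go and handed the job in at 22.9 s. No verdict is reported.

- **Finding the starts:** I set the lid on the neck and turned it backward about 1.2 rad. It climbed the ridges until contact was lost. I had gone about 0.2 rad past that point, so I turned back 0.2 rad and lowered it 10 mm into the starts.
- **Screwing home:** I turned it forward about 1.69 rad with roughly 5 to 9 N of pressing. It sank 5.1 mm, and the twist then rose to 0.39 N m at the stops.
- **Last checks:**
  - The lid's top measured 128.0 mm (top camera) and 128.8 mm (scene camera), against 127.5 mm when fully home. The cameras read about 1 to 1.5 mm high on the lid's top on the table.
  - The lid is centred on the jar within about 1 mm in the top view.
  - The bottle, tape and mug show at the same pixels as at the start.
  - The gripper is open, well clear of everything, and reads no load.
- **What disagreed:** plane fits to the lid's top gave slopes of 0.03 (top camera) and 0.09 to 0.10 (scene camera), the latter above the 0.05 rad limit. I put that down to side-wall pixels in the oblique view and did not check it further. The tool stayed within 0.001 rad of vertical up to release.

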